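# Cap the jar and the bottle from the draining rack

### The job

Two containers in the tray are still open: the wide-mouthed jar and the narrow-necked bottle. Lift the matching round push-on caps off the leaning pegs of the draining rack (the wide one for the jar, the narrow one for the bottle), fit each upright over its neck and press it down until the white sealing ring under it is fully home. The caps are washed, so never put them down on the bench or in the tray, and leave the square cap on its peg and the two closed bottles where they stand.

Things in the scene. Friction and masses are not known exactly. Their poses are not given: they have to be found in the camera images.
- rack: Fixed dark steel draining rack. Origin: on the bench under its bar; x points away from the pegs' lean, z up. Base x -85..45 mm, 230 mm along y, 10 mm thick; posts at y = +-105 mm; 14 mm bar along y at z = 85 mm. Three pegs, 14 mm thick, 87 mm long, start on the bar at y = -85, 0, 85 mm and lean 38 degrees from vertical towards -x (-0.616, 0, 0.788). Each carries one cap, mouth down, in any order.
- cap_wide: Loose wide round cap for the jar, 60 to 130 g. Origin: centre of its open rim; z axis from rim to knob. Black skirt 68 mm across (59 inside), z 0 to 36 mm, 32 deep inside; boss 32 mm across, z 36 to 60; white solid knob 26 mm across, z 60 to 94 (grip here). A blind bore 17 mm across in the boss, ending at z = 57 mm, hangs on the peg: the peg clears the rim after 57 mm along it.
- cap_narrow: Loose narrow round cap for the bottle, 94 mm tall, 40 to 85 g. The same as the wide cap (origin, axes, boss, knob, bore) but its skirt is 46 mm across outside, 37 mm inside.
- cap_spare: Loose spare cap with a square skirt, 52 mm square outside, otherwise like the round ones (same knob, boss and bore). It must stay on its peg.
- tray: Fixed shallow steel tray 230 x 230 mm, rim 22 mm high, floor 4 mm thick. Origin: centre of its underside, z up. The jar, the bottle and the two closed bottles stand in it, upright, in a 2 x 2 square with a pitch of 104 mm along the tray's x and y, in any order.
- jar_mouth (a point): Centre of the top of the open jar's neck, z up, 118 mm above the bench. The jar is fixed: dark body 84 mm across, 80 mm tall; neck 54 mm across, 34 mm tall. Round the neck lies a white sealing ring 72 mm across, its top 22 mm below this point when raised, 28 mm when home. The cap's rim (its origin) rests on the ring.
- bottle_mouth (a point): Centre of the top of the open bottle's neck, z up; 158 mm above the bench. The bottle is fixed: dark body 66 mm across and 120 mm tall, neck 32 mm across and 34 mm tall. White sealing ring 50 mm across, its top 22 mm below this point when raised, 28 mm below when home, carrying the cap's rim.
- jar_seal (a joint): Travel of the jar's sealing ring in m: 0 raised, 0.006 fully home (down). It moves under about 8 N and stays where it is left.
- bottle_seal (a joint): Travel of the bottle's sealing ring in m: 0 raised, 0.006 fully home (down). About 8 N; stays where it is left.
- guard: Fixed white splash guard standing between rack and tray: an upright panel 160 mm along its x, 8 mm thick, its top 200 mm above the bench, on a foot 180 x 40 x 10 mm. Origin: on the bench, centre of the foot.
- closed_1: Loose closed bottle, 0.35 kg, origin at the centre of its underside, z up: dark body 66 mm across and 120 mm tall, then black cap 46 mm across to 162 mm, black boss 32 mm across to 186 mm, white knob 26 mm across to 220 mm.
- closed_2: The other closed bottle, the same.
Mind the look-alikes: they are no part of the job. Leave any green or red look-alike of the cap_wide alone.

How it is judged:
At the end, for the whole second after the job is handed in: Both sealing rings at least 5 of 6 mm down; each round cap on its own container, within 4 mm of the neck axis, 4 degrees of upright and 2 mm of home height; all at rest; closed bottles upright within 25 mm of their starts; the square cap within 15 mm of its start (value of joint each of jar_seal, bottle_seal above 0.005 m and horizontal distance between cap_wide and jar_mouth below 0.004 m and angle between each of cap_wide, cap_narrow's own z axis and vertical below 0.07 rad and z of cap_wide in the frame of jar_mouth between -0.032 and -0.026 m and linear speed of each of cap_wide, cap_narrow, closed_1, closed_2 below 0.02 m/s and horizontal distance between cap_narrow and bottle_mouth below 0.004 m and z of cap_narrow in the frame of bottle_mouth between -0.032 and -0.026 m and distance of cap_spare from where it was at the start of the episode below 0.015 m and distance of each of closed_1, closed_2 from where it was at the start of the episode below 0.025 m and angle between each of closed_1, closed_2's own z axis and vertical below 0.1 rad); the robot touches nothing.
It fails at once if a washed round cap comes down on the bench or in the tray (height (world z) of any of cap_wide, cap_narrow below 0.06 m).
It fails at once if the square cap is taken off or shoved on its peg (moved over 15 mm) (distance of cap_spare from where it was at the start of the episode above 0.015 m).
It fails at once if a closed bottle is shoved over 25 mm or tipped over 20 degrees (distance of any of closed_1, closed_2 from where it was at the start of the episode above 0.025 m or angle between any of closed_1, closed_2's own z axis and vertical above 0.35 rad).
It also fails if it takes over 56 s, if anything falls off the work surface, if the arm or the gripper's body presses on something with over 40 N, if the wrist force passes 120 N, or if a joint passes its speed limit or range.

### The arm

A 7-joint arm with a two-finger parallel gripper is mounted at the origin on the work surface. World frame = base frame: x ahead of the robot, y to its left, z up, the work surface at z = 0. Lengths are in m, angles in rad, forces in N, time in s.
With the tool pointing down it reaches from about 0.4 to 0.85 m from the base axis. Payload 4.5 kg.
Tool frame: the origin (TCP) lies midway between the tips of the shut fingers; the grasp point (between the pads) lies 19 mm behind it; z points along the fingers, y is the direction in which the jaws open and shut (so a half turn about z gives the same grasp; the last joint's range is limited). The gripper opens to 88 mm and grips with 3 to 60 N. Pads are 18 mm wide; open, the fingers measure 123 mm over their backs; the gripper's body (75 mm by 187 mm) begins 45 mm behind the grasp point.
Start: joints at [-1.266, 0.689, -0.195, 1.565, 0.157, 0.902, -0.215], TCP at [0.167, 0.602, 0.239] pointing down, gripper open.
Joint ranges: [-3.01, 3.01], [-0.46, 2.08], [-1.47, 1.51], [0.13, 2.56], [-1, 4.14], [0.04, 2.09], [-2.66, 2.66]. Speed limits (rad/s): [2.57, 2.57, 3.14, 3.14, 3.14, 3.14, 3.14].

### API

Orientations are given as a unit quaternion [x, y, z, w].
In Python, from plant import r gives the robot as it stands. The module is installed in compiled form; this text tells all that it offers.
- The arm moves only by the shell command python3 -m jog 'ROWS' [FORCE]. ROWS is JSON, a list of rows, each an object with "translation": the shift along the tool's x, y, z in units of 40 mm (1.0 is 40 mm), a list of three; "twist": the turn about the tool's z in units of 6 degrees (1.0 is 6 degrees); "claw": the opening in per cent of the stroke, from 0 (shut) to 100 (fully open). A call has 1 to 20 rows; each row shifts and turns the commanded pose from where the row before left it, along the tool's axes as they then stand; what a row does not reach is not made up. A row lasts 1/12 s, in which the tool goes at most 41.7 mm and 7.16 degrees, less where a joint would pass 70% of its speed; a pose out of reach is approached as far as the arm can. A call is refused whole if a number of a shift passes 1 or a number of a turn 1, either way. A call with a gripper value outside its range is refused whole. The fingers move at their own pace and stop on an object; FORCE is the grip in N (left out, the last holds). Time passes only in rows, so rows that do not move let the fingers close. It gives the time, the measured TCP pose, the force and the opening at its end, in the units of the state.
- r.get_state(): the state, without advancing time (a new reading comes with each control period).
- r.snapshot(name): name is "scene" or "top"; returns a dict with "img" (400x640x3 uint8, red, green, blue), "fx", "fy", "cx", "cy" (pixels), "origin" and "rotation" of the camera in the world. Camera axes: x right, y up, looking along -z (the intrinsics and any distortion apply to the point x, -y, -z); pixel columns grow to the right and rows downward; lengths in m; the calibration is good to about 2 mm. A picture is of the moment at which its call begins. There is no depth.
- r.finish_job(): hands the job in, once; it reports no verdict.
Trained networks look in the newest picture that a camera, given by its name, has taken for a name from the list of things; names that differ only in an ending like _2 or _b are one class to them, and where a whole thing is asked for, a point or a joint stands for the part that bears it (a point fixed in the world has none). Each returns a list of dicts, best first, with "confidence" (0 to 1); they miss things now and then, are a little off and sometimes report something else, mostly with a low value. They report only what shows in the picture. A call takes as long as a camera call. They do not tell look-alikes from the thing itself.
- r.spot_in(label, camera): "rect" ([left, top, right, bottom] in pixels, round what is visible of it).
- r.spot_point(label, camera): "location" ([row, column] in pixels: a listed point, or the origin of a listed thing).
The state is a dict: "clock": time; "q": joint angles; "qd": joint speeds; "joint_torque": joint torques, N m; "tool_pos": TCP position; "eef_rot": TCP orientation; "contact_force": force on the tool from outside, world axes, zero at the start; "moment": the same for the moment, N m; "opening": opening from 0.0 (shut) to 1.0 (fully open).
Only numpy, scipy, OpenCV 4.12 (cv2) and the standard library are available. Lean on these libraries where they do the work, as an engineer would, in place of code of your own. Each camera call takes 0.05 s, during which the arm holds its last target. There are 200 camera calls.

## Working session

There is one attempt and no reset: what is moved stays moved. The work goes in short steps, Python scripts to look and compute and a shell command to move; the robot and the scene stay as the last step left them, time stands still between calls to the robot, and variables do not carry over. Pictures are saved under pics/ and viewed, about 8 in all and at most 12, crops included, and the job is handed in when it is done.

```bash
mkdir -p pics; ls; python3 - <<'E'
from plant import r
import cv2,numpy as np
print(r.get_state())
for c in("scene","top"):
    s=r.snapshot(c); cv2.imwrite(f"pics/{c}0.png",s["img"][:,:,::-1])
    print(c,{k:(v if k!="img" else 0) for k,v in s.items()})
    for l in("rack","cap_wide","cap_narrow","cap_spare","tray","jar_mouth","bottle_mouth","guard","closed_1"):
        print(l,[(np.round(d["location"],1).tolist(),round(d["confidence"],2)) for d in r.spot_point(l,c)][:4])
E
```

```text
pics
{'clock': 0.0, 'q': array([-1.26621691,  0.68993584, -0.19451496,  1.56633385,  0.15727598,
        0.90250951, -0.21508529]), 'qd': array([ 5.16499339e-05, -6.49194757e-04, -2.89965558e-04,  1.55115753e-04,
        9.14961658e-04,  1.15799087e-04, -7.70369668e-04]), 'joint_torque': array([-3.02262724e-04, -5.27558434e+01, -1.26722518e+00, -1.53427899e+01,
       -5.26467757e-02,  6.75254370e-03,  1.77348657e-04]), 'tool_pos': array([0.1670509 , 0.60160911, 0.23794281]), 'eef_rot': array([ 1.34934930e-01,  9.90854054e-01, -8.96659175e-04, -6.27712974e-05]), 'contact_force': array([-0.6867201 , -0.23069126,  0.76499525]), 'moment': array([-0.00901826, -0.00036925,  0.01689572]), 'opening': 0.9977302262512132}
scene {'img': 0, 'fx': 444.44406050143175, 'fy': 444.44406050143175, 'cx': 323.7427523830236, 'cy': 191.7949231791208, 'origin': array([0.81924968, 0.40122353, 0.85531863]), 'rotation': array([0.10851674, 0.29525253, 0.89819603, 0.3070732 ])}
rack [([199.6, 250.2], 0.73)]
cap_wide [([188.2, 281.7], 0.98), ([128.8, 324.8], 0.74), ([182.2, 344.9], 0.57)]
cap_narrow [([168.2, 2
[... 230 characters left out ...]
], 0.59), ([308.4, 410.2], 0.38)]
top {'img': 0, 'fx': 505.7353157798568, 'fy': 505.7353157798568, 'cx': 319.3940131545528, 'cy': 197.48554959634018, 'origin': array([0.24129523, 0.00898208, 1.31282903]), 'rotation': array([ 0.06314221, -0.06499198, -0.69538763,  0.71289911])}
rack [([168.8, 390.6], 0.84)]
cap_wide [([263.8, 411.5], 0.94), ([237.6, 349.4], 0.86), ([165.9, 364.7], 0.82)]
cap_narrow []
cap_spare [([165.0, 432.1], 0.96), ([167.2, 364.1], 0.41)]
tray [([165.4, 243.6], 0.78)]
jar_mouth [([176.2, 213.6], 0.9)]
bottle_mouth [([169.9, 258.5], 0.82)]
guard [([171.3, 325.6], 0.76)]
closed_1 [([147.2, 260.1], 0.8), ([144.0, 224.6], 0.64), ([176.1, 216.2], 0.51), ([167.5, 396.1], 0.21)]
```

```bash
python3 - <<'E'
import cv2
a=cv2.imread("pics/scene0.png")[90:350,180:480]; cv2.imwrite("pics/s0c.png",cv2.resize(a,None,fx=2.3,fy=2.3,interpolation=3))
a=cv2.imread("pics/top0.png")[100:320,180:480]; cv2.imwrite("pics/t0c.png",cv2.resize(a,None,fx=2.6,fy=2.6,interpolation=3))
E
```

```text
(no output)
```

View pics/s0c.png

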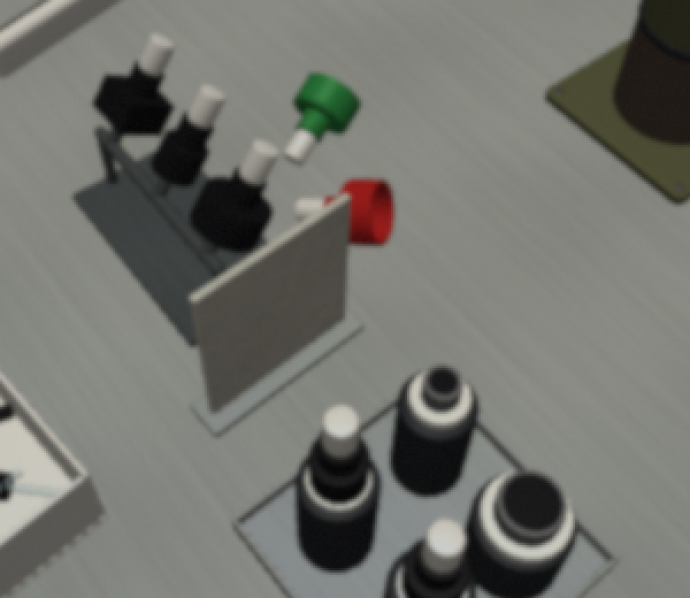

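View pics/t0c.png

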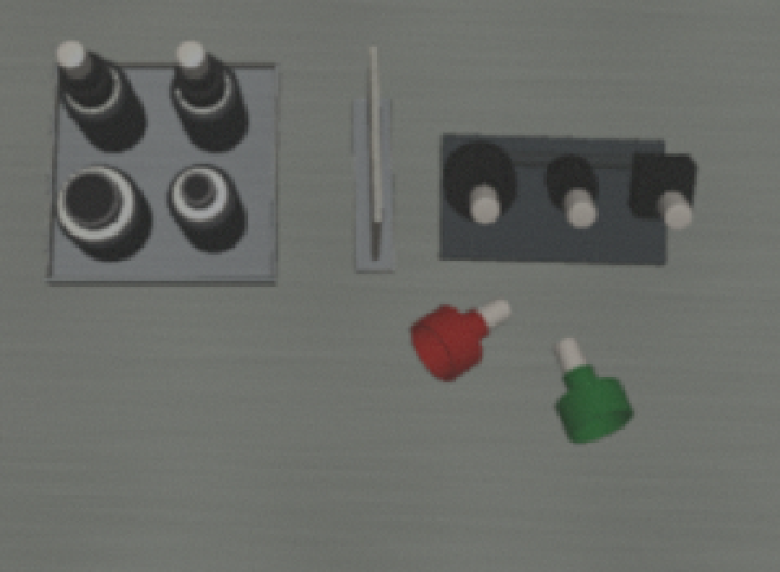

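```bash
cat > h.py <<'E'
import numpy as np
from scipy.spatial.transform import Rotation as R
from scipy.optimize import least_squares
C={"scene":(444.444,444.444,323.743,191.795,[0.81924968,0.40122353,0.85531863],[0.10851674,0.29525253,0.89819603,0.3070732]),
"top":(505.735,505.735,319.394,197.4855,[0.24129523,0.00898208,1.31282903],[0.06314221,-0.06499198,-0.69538763,0.71289911])}
def proj(c,p):
    fx,fy,cx,cy,o,q=C[c]; v=R.from_quat(q).inv().apply(np.atleast_2d(p)-o)
    return np.c_[cx+fx*v[:,0]/-v[:,2], cy+fy*v[:,1]/v[:,2]]
def tri(obs): # [(cam,(col,row))...]
    f=lambda p:np.concatenate([proj(c,p)[0]-uv for c,uv in obs])
    s=least_squares(f,[.5,0,.1]); return s.x,s.fun
def place(pose,P):
    x,y,a=pose; P=np.atleast_2d(P); c,s=np.cos(a),np.sin(a)
    return np.c_[x+c*P[:,0]-s*P[:,1],y+s*P[:,0]+c*P[:,1],P[:,2]]
def fit(P,obs,x0): # obs: [(cam,idx,(col,row))]
    f=lambda p:np.concatenate([proj(c,place(p,P[i]))[0]-uv for c,i,uv in obs])
    s=least_squares(f,x0,loss="soft_l1"); return s.x,s.fun.reshape(-1,2)
E
python3 - <<'E'
from h import *
S=lambda x,y:np.array([180+x/2.3,90+y/2.3]); T=lambda x,y:np.array([180+x/2.6,100+y/2.6])
np.set_printoptions(precision=4,suppress=True)
for n,s,t in[("kw",(263,147),(486,211)),("kn",(211,92),(581,216)),("ks",(161,40),(678,214)),("jar",(532,503),(95,197)),("bot",(443,381),(197,190)),("c1",(341,416),(191,55)),("c2",(446,536),(71,55))]:
    print(n,*tri([("scene",S(*s)),("top",T(*t))]))
d=np.array([-.616,0,.788])
kt=lambda y:np.array([0,y,.085])+d*.124
P=np.array([kt(85),kt(0),kt(-85),[.045,.115,.01],[.045,-.115,.01],[-.085,-.115,.01],[-.085,.115,.01]])
obs=[("scene",0,S(263,147)),("scene",1,S(211,92)),("scene",2,S(161,40)),("top",0,T(486,211)),("top",1,T(581,216)),("top",2,T(678,214))]+[("top",3+i,T(*p)) for i,p in enumerate([(443,134),(665,140),(664,264),(440,260)])]
print("rack",*fit(P,obs,[.6,-.2,0]))
p,f=fit(P,obs,[.6,-.2,0]);print(place(p,P[:3]))
h=.052
P=np.array([[.115,.115,.022],[.115,-.115,.022],[-.115,-.115,.022],[-.115,.115,.022],[-h,h,.118],[-h,-h,.158],[h,-h,.22],[h,h,.22]])
obs=[("top",i,T(*p)) for i,p in enumerate([(55,65),(277,65),(276,283),(48,283),(95,197),(197,190),(191,55),(71,55)])]+[("scene",i+4,S(*p)) for i,p in enumerate([(532,503),(443,381),(341,416),(446,536)])]
p,f=fit(P,obs,[.6,.2,0]);print("tray",p,f,place(p,P[4:]))
G=np.array([[.08,0,.2],[-.08,0,.2],[.09,.02,.01],[-.09,.02,.01],[-.09,-.02,.01]])
obs=[("top",0,T(373,47)),("top",1,T(377,221)),("top",3,T(356,271)),("top",4,T(394,271)),("scene",0,S(192,298)),("scene",1,S(349,199))]
print("guard",*fit(G,obs,[.6,0,0]))
E
```

```text
kw [ 0.4905 -0.1     0.18  ] [ 0.289   0.0801  0.252  -0.2284]
kn [ 0.4885 -0.1841  0.1789] [ 0.374   0.1046  0.3008 -0.2966]
ks [ 0.4905 -0.2676  0.1829] [-0.2252 -0.0636 -0.1676  0.1795]
jar [0.5069 0.2635 0.1114] [-1.1999 -0.3154 -1.5301  0.8606]
bot [0.5083 0.1598 0.1534] [-0.1454 -0.0389 -0.1667  0.1103]
c1 [0.6121 0.1615 0.2229] [-0.0695 -0.0188 -0.083   0.0621]
c2 [0.6103 0.2667 0.2192] [-0.2511 -0.0667 -0.3435  0.2142]
rack [ 0.4879 -0.1107  1.5773] [[  920.4786  -523.8108]
 [   -0.5058    -2.0413]
 [ 1021.3081  -507.0898]
 [   -0.2541 -2962.8435]
 [    1.9159    -0.5275]
 [  -68.6742 -2548.4824]
 [   -2.9687    87.7423]
 [  -87.67      -0.7971]
 [  -38.4841   -47.5801]
 [   48.5383    40.2058]]
[[-84.5098  -0.7408   0.1827]
 [  0.4883  -0.1871   0.1827]
 [ 85.4865   0.3666   0.1827]]
tray [0.5589 0.2125 0.0237] [[-0.7112 -1.7756]
 [ 0.2766 -1.5825]
 [-0.435  -0.2226]
 [-1.8613 -0.3521]
 [-1.9837  0.7198]
 [-0.1498 -0.2905]
 [-0.0352  0.4546]
 [ 0.0058  0.3508]
 [-0.2029 -2.2907]
 [-0.0598 -1.5693]
 [-0.0358  0.9377]
 [-0.3513 -1.0483]] [[0.5057 0.2632 0.118 ]
 [0.5082 0.1593 0.158 ]
 [0.6122 0.1617 0.22  ]
 [0.6097 0.2657 0.22  ]]
guard [0.5531 0.0011 0.0499] [[-0.5553 -0.5891]
 [-0.1901  0.472 ]
 [-0.7786 -0.0084]
 [-0.0924 -0.3806]
 [-0.2542 -0.3529]
 [-0.1668 -3.1288]]
```

```bash
python3 -m jog '[{"translation":[0,0,-0.8],"twist":-0.87,"claw":60},{"translation":[0,0,-0.8],"twist":-0.87,"claw":60},{"translation":[0,0,-0.8],"twist":-0.86,"claw":60}]'
python3 - <<'E'
from h import *
from plant import r
np.set_printoptions(precision=4,suppress=True)
S=lambda x,y:np.array([180+x/2.3,90+y/2.3]); T=lambda x,y:np.array([180+x/2.6,100+y/2.6])
d=np.array([-.616,0,.788])
kt=lambda y:np.array([0,y,.085])+d*.124
P=np.array([kt(.085),kt(0),kt(-.085),[.045,.115,.01],[.045,-.115,.01],[-.085,-.115,.01],[-.085,.115,.01]])
obs=[("scene",0,S(263,147)),("scene",1,S(211,92)),("scene",2,S(161,40)),("top",0,T(486,211)),("top",1,T(581,216)),("top",2,T(678,214))]+[("top",3+i,T(*p)) for i,p in enumerate([(443,134),(665,140),(664,264),(440,260)])]
p,f=fit(P,obs,[.55,-.2,0]);print(p,f,place(p,P[:3]))
s=r.get_state();print(R.from_quat(s["eef_rot"]).as_matrix())
E
```

```text
clock: 1.25
tool_pos: [0.1671, 0.6018, 0.3356]
eef_rot: [-0.003, 1.0, -0.001, -0.0]
contact_force: [-0.1, 0.6, -0.6]
opening: 0.797
[ 0.565  -0.1838 -0.0053] [[ 1.2751 -0.6622]
 [ 0.3664 -0.9618]
 [ 0.4988 -0.5987]
 [-0.3448  0.1005]
 [ 0.2795 -0.7036]
 [ 0.1379  1.1848]
 [-0.7287 -1.3921]
 [ 0.1414 -1.1057]
 [ 1.1142 -0.791 ]
 [-0.5145 -1.8975]] [[ 0.4891 -0.0984  0.1827]
 [ 0.4887 -0.1834  0.1827]
 [ 0.4882 -0.2684  0.1827]]
[[-1.     -0.006  -0.0002]
 [-0.006   1.     -0.0014]
 [ 0.0002 -0.0014 -1.    ]]
```

```bash
python3 -m jog '[{"translation":[-0.7,-0.63,0],"twist":0,"claw":60},{"translation":[-0.7,-0.63,0],"twist":0,"claw":60},{"translation":[-0.7,-0.63,0],"twist":0,"claw":60},{"translation":[-0.7,-0.63,0],"twist":0,"claw":60},{"translation":[-0.7,-0.63,0],"twist":0,"claw":60},{"translation":[-0.7,-0.63,0],"twist":0,"claw":60},{"translation":[-0.7,-0.63,0],"twist":0,"claw":60},{"translation":[-0.7,-0.63,0],"twist":0,"claw":60},{"translation":[-0.7,-0.63,0],"twist":0,"claw":60},{"translation":[-0.7,-0.63,0],"twist":0,"claw":60},{"translation":[-0.7,-0.63,0],"twist":0,"claw":60},{"translation":[-0.5,-0.63,0],"twist":0,"claw":60}]' 20
python3 -m jog '[{"translation":[0,-0.95,0],"twist":0,"claw":60},{"translation":[0,-0.95,0],"twist":0,"claw":60},{"translation":[0,-0.95,0],"twist":0,"claw":60},{"translation":[0,-0.95,0],"twist":0,"claw":60},{"translation":[0,-0.95,0],"twist":0,"claw":60},{"translation":[0,-0.95,0],"twist":0,"claw":60},{"translation":[0,-0.95,0],"twist":0,"claw":60},{"translation":[0,-0.95,0],"twist":0,"claw":60},{"translation":[0,-0.95,0],"twist":0,"claw":60},{"translation":[0,-0.95,0],"twist":0,"claw":60},{"translation":[0,0,0],"twist":0,"claw":60}]'
```

```text
clock: 2.25
tool_pos: [0.4981, 0.2983, 0.3347]
eef_rot: [0.0, 1.0, -0.0, 0.001]
contact_force: [1.6, 0.5, -0.5]
opening: 0.597
clock: 3.17
tool_pos: [0.4952, -0.0895, 0.3345]
eef_rot: [0.006, 1.0, -0.003, -0.0]
contact_force: [-0.4, -0.6, -0.4]
opening: 0.605
```

```bash
python3 -m jog '[{"translation":[0,-0.23,0.5],"twist":0,"claw":60},{"translation":[0,0,0.8],"twist":0,"claw":60},{"translation":[0,0,0.8],"twist":0,"claw":60},{"translation":[0,0,0.8],"twist":0,"claw":60},{"translation":[0,0,0.6],"twist":0,"claw":60},{"translation":[0,0,0],"twist":0,"claw":60},{"translation":[0,0,0],"twist":0,"claw":60}]'
python3 - <<'E'
from plant import r
import cv2
s=r.snapshot("scene")["img"][70:270,200:420,::-1];t=r.snapshot("top")["img"][100:300,280:500,::-1]
cv2.imwrite("pics/a1.png",cv2.resize(cv2.hconcat([s,t]),None,fx=1.8,fy=1.8,interpolation=3))
E
```

```text
clock: 3.75
tool_pos: [0.4958, -0.0885, 0.1943]
eef_rot: [-0.001, 1.0, 0.0, -0.001]
contact_force: [0.4, 0.6, 0.1]
opening: 0.603
```

View pics/a1.png

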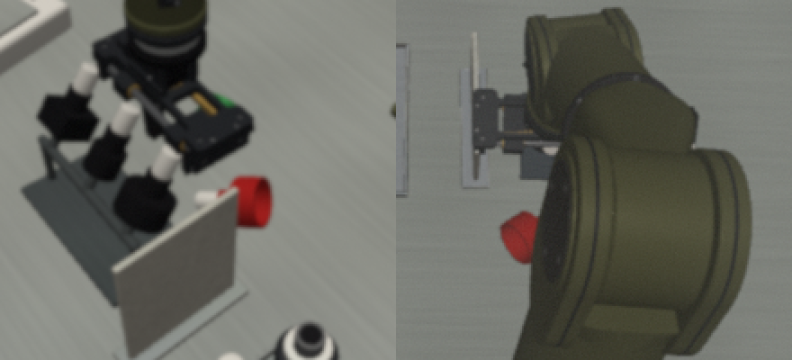

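```bash
python3 -m jog '[{"translation":[0,-0.26,0],"twist":0,"claw":60},{"translation":[0,0,0],"twist":0,"claw":60},{"translation":[0,0,0.5],"twist":0,"claw":60},{"translation":[0,0,0.48],"twist":0,"claw":60},{"translation":[0,0,0],"twist":0,"claw":60},{"translation":[0,0,0],"twist":0,"claw":60}]'
python3 - <<'E'
from plant import r
import cv2
s=r.snapshot("scene")["img"][90:230,220:340,::-1]
cv2.imwrite("pics/a2.png",cv2.resize(s,None,fx=4,fy=4,interpolation=3))
E
```

```text
clock: 4.35
tool_pos: [0.496, -0.0997, 0.1558]
eef_rot: [-0.0, 1.0, -0.0, -0.0]
contact_force: [0.1, -0.0, -0.2]
opening: 0.598
```

View pics/a2.png

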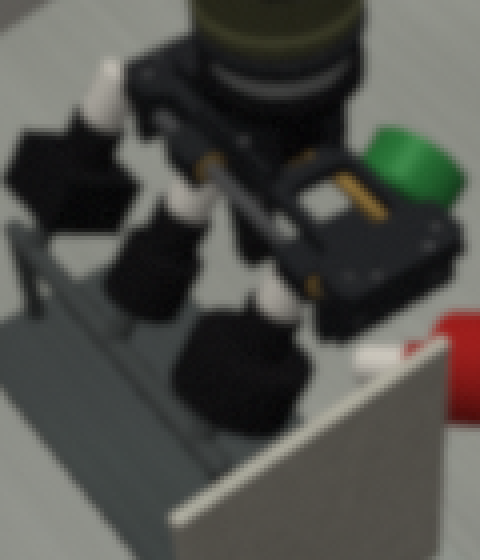

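```bash
python3 -m jog '[{"translation":[0,0,0],"twist":0,"claw":0},{"translation":[0,0,0],"twist":0,"claw":0},{"translation":[0,0,0],"twist":0,"claw":0},{"translation":[0,0,0],"twist":0,"claw":0},{"translation":[0,0,0],"twist":0,"claw":0},{"translation":[0,0,0],"twist":0,"claw":0}]' 30
```

```text
clock: 4.9
tool_pos: [0.4963, -0.0993, 0.1558]
eef_rot: [-0.001, 1.0, -0.0, 0.0]
contact_force: [-0.9, 0.3, 1.9]
opening: 0.288
```

```bash
python3 -m jog '[{"translation":[0.154,0,-0.197],"twist":0,"claw":0},{"translation":[0.154,0,-0.197],"twist":0,"claw":0},{"translation":[0.154,0,-0.197],"twist":0,"claw":0},{"translation":[0.154,0,-0.197],"twist":0,"claw":0},{"translation":[0.154,0,-0.197],"twist":0,"claw":0},{"translation":[0.154,0,-0.197],"twist":0,"claw":0},{"translation":[0.154,0,-0.197],"twist":0,"claw":0},{"translation":[0,0,0],"twist":0,"claw":0},{"translation":[0,0,0],"twist":0,"claw":0}]'
python3 - <<'E'
from plant import r
import cv2
s=r.snapshot("scene")["img"][70:230,220:380,::-1]
cv2.imwrite("pics/a3.png",cv2.resize(s,None,fx=3,fy=3,interpolation=3))
E
```

```text
clock: 5.65
tool_pos: [0.4531, -0.0995, 0.2112]
eef_rot: [-0.001, 1.0, -0.0, 0.001]
contact_force: [0.3, 0.1, -1.5]
opening: 0.286
```

View pics/a3.png

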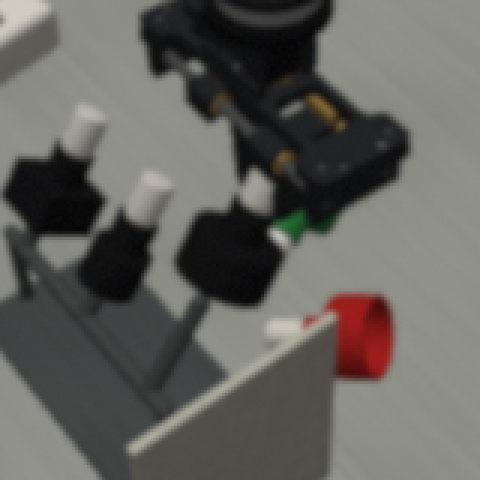

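```bash
python3 -m jog '[{"translation":[0.2,0,-0.4],"twist":0,"claw":0},{"translation":[0.2,0,-0.4],"twist":0,"claw":0},{"translation":[0,0,-0.4],"twist":0,"claw":0},{"translation":[0,0,-0.4],"twist":0,"claw":0},{"translation":[0,0,0],"twist":0,"claw":0}]' 12
python3 -m jog '[{"translation":[0,0,0],"twist":0,"claw":0},{"translation":[0,0,0],"twist":0,"claw":0},{"translation":[0,0,0],"twist":0,"claw":0}]' 5
python3 - <<'E'
from plant import r
import cv2
s=r.snapshot("scene")["img"][50:230,200:380,::-1]
cv2.imwrite("pics/a4.png",cv2.resize(s,None,fx=2.5,fy=2.5,interpolation=3))
E
```

```text
clock: 6.12
tool_pos: [0.4389, -0.0994, 0.2765]
eef_rot: [-0.001, 1.0, -0.0, 0.002]
contact_force: [0.1, 0.6, -0.5]
opening: 0.292
clock: 6.37
tool_pos: [0.4365, -0.0993, 0.2735]
eef_rot: [-0.001, 1.0, 0.0, -0.001]
contact_force: [-0.7, -0.2, -2.1]
opening: 0.291
```

View pics/a4.png

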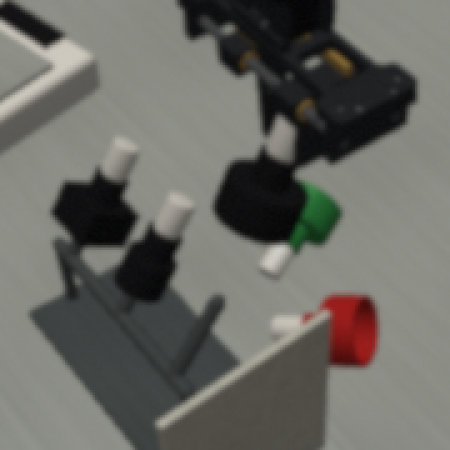

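```bash
cat >> h.py <<'E'
def cyl(o,a,r,z0,z1,n=48):
    a=np.array(a)/np.linalg.norm(a); u=np.cross(a,[0,1,.01]); u/=np.linalg.norm(u); v=np.cross(a,u)
    t=np.linspace(0,2*np.pi,n); ring=r*(np.outer(np.cos(t),u)+np.outer(np.sin(t),v))
    return np.r_[o+ring+a*z0,o+ring+a*z1]
def sil(cam,o,a,rs,up=4):
    import cv2
    m=np.zeros((400*up,640*up),np.uint8)
    for r_,z0,z1 in((rs,0,.036),(.016,.036,.060)):
        h=cv2.convexHull((proj(cam,cyl(o,a,r_,z0,z1))*up+up/2-.5).astype(np.float32)).astype(np.int32)
        cv2.fillConvexPoly(m,h,255)
    return m
def fitcap(cam,img,tcp,ax,rs,g=.084,free=True):
    """tilt th about jaw axis: skirt dir offset along ax (world horizontal unit). dark mask chamfer/IoU on skirt+boss"""
    import cv2
    up=4; gp=np.array(tcp)+[0,0,.019]; best=[]
    big=cv2.resize(cv2.GaussianBlur(img,(0,0),.7).max(2),None,fx=up,fy=up,interpolation=cv2.INTER_CUBIC)
    for th in np.arange(-15,46,3):
        a=np.array([0,0,np.cos(np.radians(th))])-np.append(ax,0)*np.sin(np.radians(th))
        for dg in (np.arange(-.006,.0061,.003) if free else [0]):
            m=sil(cam,gp-a*(g+dg),a,rs); d=cv2.dilate(m,np.ones((25,25)))-m
            best.append((float(big[m>0].mean()-big[d>0].mean()),int(th),float(dg)))
    return sorted(best)[:4]
E
python3 - <<'E'
from h import *
from plant import r
s=r.get_state();im=r.snapshot("scene")["img"]
print(fitcap("scene",im,s["tool_pos"],[1,0],.034))
gp=s["tool_pos"]+[0,0,.019]
for th in(0,10,20,30,38):
    t=np.radians(th);print(th,proj("scene",gp+.066*np.array([np.sin(t),0,-np.cos(t)])),proj("scene",gp))
E
```

```text
[(-88.79881601707376, 27, 0.0), (-88.42642266916997, 27, 0.003000000000000001), (-87.76369916910093, 30, 0.0), (-85.16093808968138, 24, 0.003000000000000001)]
0 [[316.1023243  126.15994734]] [[316.09597878 100.79639055]]
10 [[311.47972329 128.30951581]] [[316.09597878 100.79639055]]
20 [[306.92854052 129.69172533]] [[316.09597878 100.79639055]]
30 [[302.56900217 130.25316488]] [[316.09597878 100.79639055]]
38 [[299.30149505 130.08558542]] [[316.09597878 100.79639055]]
```

```bash
python3 -m jog '[{"translation":[0,0,0],"twist":0,"claw":0},{"translation":[0,0,0],"twist":0,"claw":0},{"translation":[0,0,0],"twist":0,"claw":0},{"translation":[0,0,0],"twist":0,"claw":0},{"translation":[0,0,0],"twist":0,"claw":0},{"translation":[0,0,0],"twist":0,"claw":0}]' 3
cat > c.py <<'E'
import sys
from h import *
from plant import r
s=r.get_state();im=r.snapshot("scene")["img"]
print(s["clock"],s["tool_pos"],fitcap("scene",im,s["tool_pos"],eval(sys.argv[1]),float(sys.argv[2])))
E
python3 c.py [1,0] .034
```

```text
clock: 6.97
tool_pos: [0.4371, -0.0994, 0.2747]
eef_rot: [-0.001, 1.0, 0.0, 0.0]
contact_force: [-0.1, -0.2, -1.7]
opening: 0.292
6.9667 [ 0.43711047 -0.09937482  0.27466538] [(-86.70314638075288, 24, 0.0), (-86.24900843431378, 24, 0.003000000000000001), (-84.47586465656592, 27, 0.0), (-83.66166805969522, 21, 0.003000000000000001)]
```

```bash
python3 -m jog '[{"translation":[0.25,0.6,0],"twist":0,"claw":0},{"translation":[0.25,0.6,0],"twist":0,"claw":0},{"translation":[0.25,0.6,0],"twist":0,"claw":0},{"translation":[0.25,0.6,0],"twist":0,"claw":0},{"translation":[0,0,0],"twist":0,"claw":0},{"translation":[0,0,0],"twist":0,"claw":0}]' 6; python3 c.py [1,0] .034
```

```text
clock: 7.52
tool_pos: [0.3967, -0.0024, 0.2749]
eef_rot: [-0.002, 1.0, 0.0, 0.0]
contact_force: [0.4, 0.1, -0.3]
opening: 0.292
7.5167 [ 0.3967485  -0.00241545  0.27487874] [(-93.01360289602341, 21, 0.003000000000000001), (-91.91472360437146, 24, 0.0), (-91.69488895831168, 21, 0.0), (-90.20952126727744, 24, 0.003000000000000001)]
```

```bash
python3 -m jog '[{"translation":[0,0,0.6],"twist":0,"claw":0},{"translation":[0,0,0.6],"twist":0,"claw":0},{"translation":[0,0,0.55],"twist":0,"claw":0},{"translation":[-0.15,0,0],"twist":0,"claw":0},{"translation":[-0.15,0,0],"twist":0,"claw":0},{"translation":[-0.15,0,0],"twist":0,"claw":0},{"translation":[-0.1,0,0],"twist":0,"claw":0},{"translation":[-0.1,0,0],"twist":0,"claw":0},{"translation":[-0.1,0,0],"twist":0,"claw":0},{"translation":[-0.1,0,0],"twist":0,"claw":0},{"translation":[-0.1,0,0],"twist":0,"claw":0},{"translation":[0,0,0],"twist":0,"claw":0},{"translation":[0,0,0],"twist":0,"claw":0}]' 6; python3 c.py [1,0] .034
```

```text
clock: 8.65
tool_pos: [0.4354, -0.0033, 0.2047]
eef_rot: [-0.001, 1.0, 0.0, 0.0]
contact_force: [-0.3, 0.7, -0.6]
opening: 0.288
8.65 [ 0.43537577 -0.00327501  0.20473653] [(-74.92418982924166, 3, 0.003000000000000001), (-73.90807680469509, 3, 0.0), (-73.01547461715771, 3, 0.006), (-72.82484453202514, 6, 0.0)]
```

```bash
python3 -m jog '[{"translation":[-0.05,0,0],"twist":0,"claw":0},{"translation":[-0.05,0,0],"twist":0,"claw":0},{"translation":[0,0,0],"twist":0,"claw":0},{"translation":[0,0,0],"twist":0,"claw":0}]'; python3 c.py [1,0] .034
python3 -m jog '[{"translation":[-0.04,0,0],"twist":0,"claw":0},{"translation":[0,0,0],"twist":0,"claw":0},{"translation":[0,0,0],"twist":0,"claw":0}]'; python3 c.py [1,0] .034
```

```text
clock: 9.03
tool_pos: [0.4387, -0.0034, 0.2045]
eef_rot: [-0.001, 1.0, -0.0, -0.0]
contact_force: [-1.2, 0.0, -0.6]
opening: 0.294
9.0333 [ 0.43869044 -0.00338294  0.20454645] [(-72.83685058127338, 0, 0.003000000000000001), (-71.85532818278432, 3, 0.0), (-71.63943150530989, 0, 0.0), (-71.43458125882839, 0, 0.006)]
clock: 9.33
tool_pos: [0.4405, -0.0034, 0.2046]
eef_rot: [-0.001, 1.0, 0.0, -0.0]
contact_force: [-1.8, -0.8, -0.6]
opening: 0.292
9.3333 [ 0.4405189  -0.00338761  0.20463354] [(-70.82753541337732, 0, 0.003000000000000001), (-70.49755043199062, 0, 0.0), (-69.50261363950253, -3, 0.003000000000000001), (-68.8270918623216, 0, 0.006)]
```

```bash
python3 -m jog '[{"translation":[0.2,0,-0.2],"twist":0,"claw":0},{"translation":[0,0,-0.2],"twist":0,"claw":0},{"translation":[0,0,0],"twist":0,"claw":0}]' 40
cat > j.py <<'E'
from h import *
import cv2
up=4
def hull(cam,pts): return cv2.convexHull((proj(cam,pts)*up+up/2-.5).astype(np.float32)).astype(np.int32)
def score(cam,big,x,y,top,rr,rn):
    o=np.array([x,y,top]);w=np.zeros(big.shape,np.uint8);n=w.copy();out=w.copy()
    cv2.fillConvexPoly(w,hull(cam,cyl(o,[0,0,1],rr,-.022,-.022)),255)
    cv2.fillConvexPoly(out,hull(cam,cyl(o,[0,0,1],rr+.004,-.022,-.022)),255)
    cv2.fillConvexPoly(n,hull(cam,cyl(o,[0,0,1],rn,-.022,0)),255)
    W=(w>0)&(n==0); return big[W].mean()-big[n>0].mean()
for nm,top,rr,rn,x0,y0 in(("jar",.118,.036,.027,.506,.263),("bottle",.158,.025,.016,.508,.159)):
    tot={}
    for cam in("scene","top"):
        im=cv2.imread(f"pics/{cam}0.png").max(2); big=cv2.resize(im,None,fx=up,fy=up,interpolation=cv2.INTER_CUBIC).astype(float)
        S={(dx,dy):score(cam,big,x0+dx/1e3,y0+dy/1e3,top,rr,rn) for dx in range(-8,9) for dy in range(-8,9)}
        b=max(S,key=S.get); print(nm,cam,x0+b[0]/1e3,y0+b[1]/1e3,round(S[b],1))
        for k in S: tot[k]=tot.get(k,0)+S[k]
    b=max(tot,key=tot.get); print(nm,"both",x0+b[0]/1e3,y0+b[1]/1e3)
E
python3 j.py
```

```text
clock: 9.63
tool_pos: [0.4333, -0.0032, 0.2223]
eef_rot: [-0.001, 1.0, 0.0, 0.002]
contact_force: [1.2, 0.6, -1.4]
opening: 0.285
jar scene 0.507 0.265 123.1
jar top 0.508 0.264 76.6
jar both 0.507 0.264
bottle scene 0.51 0.161 108.0
bottle top 0.51 0.16 66.1
bottle both 0.51 0.16
```

```bash
python3 -m jog '[{"translation":[0,0.9,-0.1],"twist":0,"claw":0},{"translation":[0,0.9,0],"twist":0,"claw":0},{"translation":[0,0.9,0],"twist":0,"claw":0},{"translation":[0,0.9,0],"twist":0,"claw":0},{"translation":[0,0.9,0],"twist":0,"claw":0},{"translation":[0,0.9,0],"twist":0,"claw":0},{"translation":[0,0.9,0],"twist":0,"claw":0},{"translation":[0,0.4,0],"twist":0,"claw":0},{"translation":[-0.6,0,0],"twist":0,"claw":0},{"translation":[-0.6,0,0],"twist":0,"claw":0},{"translation":[-0.6,0,0],"twist":0,"claw":0},{"translation":[0,0,0],"twist":0,"claw":0},{"translation":[0,0,0],"twist":0,"claw":0}]'
python3 c.py [1,0] .034
python3 - <<'E'
from plant import r
import cv2
s=r.snapshot("scene")["img"][170:370,320:520,::-1];t=r.snapshot("top")["img"][80:280,140:340,::-1]
cv2.imwrite("pics/a5.png",cv2.resize(cv2.hconcat([s,t]),None,fx=2,fy=2,interpolation=3))
E
```

```text
clock: 10.72
tool_pos: [0.5054, 0.2645, 0.2248]
eef_rot: [0.0, 1.0, 0.0, 0.001]
contact_force: [0.4, -0.8, -1.1]
opening: 0.283
10.7167 [0.50537444 0.26448859 0.22475265] [(-66.49587384790877, 3, 0.006), (-66.2527146859387, 6, 0.006), (-65.76555082656978, 6, 0.003000000000000001), (-64.07118025081684, 9, 0.006)]
```

View pics/a5.png

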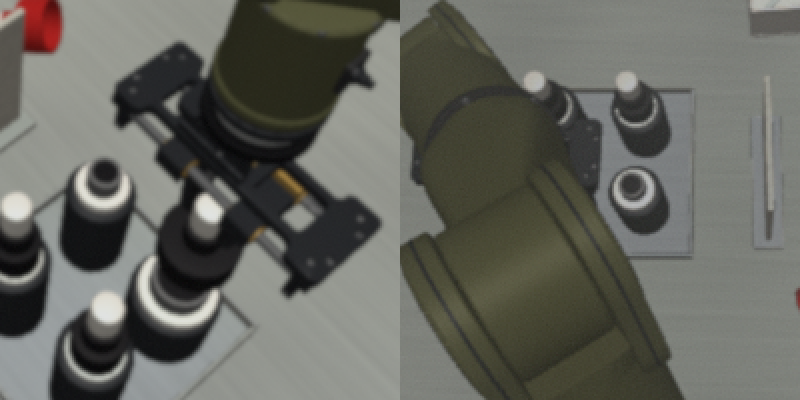

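```bash
python3 -m jog '[{"translation":[-0.05,0,0.3],"twist":0,"claw":0},{"translation":[0,0,0.3],"twist":0,"claw":0},{"translation":[0,0,0.2],"twist":0,"claw":0},{"translation":[0,0,0.15],"twist":0,"claw":0},{"translation":[0,0,0.15],"twist":0,"claw":0},{"translation":[0,0,0.1],"twist":0,"claw":0},{"translation":[0,0,0],"twist":0,"claw":0},{"translation":[0,0,0],"twist":0,"claw":0}]'
```

```text
clock: 11.53
tool_pos: [0.5062, 0.2647, 0.1766]
eef_rot: [-0.001, 1.0, -0.0, -0.0]
contact_force: [-0.2, -0.6, -1.1]
opening: 0.283
```

```bash
python3 -m jog '[{"translation":[0,0,0.1],"twist":0,"claw":0},{"translation":[0,0,0.1],"twist":0,"claw":0},{"translation":[0,0,0.1],"twist":0,"claw":0},{"translation":[0,0,0],"twist":0,"claw":0},{"translation":[0,0,0],"twist":0,"claw":0}]'; python3 c.py [1,0] .034
```

```text
clock: 11.95
tool_pos: [0.5061, 0.2646, 0.1644]
eef_rot: [-0.001, 1.0, -0.0, -0.0]
contact_force: [-1.5, -0.1, -1.8]
opening: 0.287
11.95 [0.5060738  0.26463637 0.16439411] [(-60.847087155617, 0, -0.003), (-60.829137358455384, -3, 0.006), (-60.822845431152146, 0, -0.006), (-60.69019375704871, -3, 0.003000000000000001)]
```

```bash
python3 -m jog '[{"translation":[0,0,0.08],"twist":0,"claw":0},{"translation":[0,0,0.08],"twist":0,"claw":0},{"translation":[0,0,0],"twist":0,"claw":0},{"translation":[0,0,0],"twist":0,"claw":0}]' 50;python3 -m jog '[{"translation":[0,0,0.06],"twist":0,"claw":0},{"translation":[0,0,0.04],"twist":0,"claw":0},{"translation":[0,0,0],"twist":0,"claw":0},{"translation":[0,0,0],"twist":0,"claw":0}]';
```

```text
clock: 12.33
tool_pos: [0.5062, 0.265, 0.1585]
eef_rot: [-0.001, 1.0, 0.0, 0.0]
contact_force: [-0.8, -0.4, 1.6]
opening: 0.284
clock: 12.67
tool_pos: [0.5061, 0.2651, 0.1549]
eef_rot: [-0.001, 1.0, 0.0, 0.0]
contact_force: [-1.7, -0.8, 7.1]
opening: 0.283
```

```bash
for i in 1 2 ; do python3 -m jog '[{"translation":[0,0,0.05],"twist":0,"claw":0},{"translation":[0,0,0.05],"twist":0,"claw":0},{"translation":[0,0,0],"twist":0,"claw":0},{"translation":[0,0,0],"twist":0,"claw":0}]' | egrep "pos|force"; done
```

```text
tool_pos: [0.5054, 0.2654, 0.1537]
contact_force: [-9.4, -2.4, 30.0]
tool_pos: [0.5052, 0.2658, 0.1524]
contact_force: [-15.9, -5.4, 51.0]
```

```bash
python3 -m jog '[{"translation":[0,0,0],"twist":0,"claw":60},{"translation":[0,0,0],"twist":0,"claw":60},{"translation":[0,0,0],"twist":0,"claw":60},{"translation":[0,0,0],"twist":0,"claw":60},{"translation":[0,0,-0.5],"twist":0,"claw":60},{"translation":[0,0,-0.8],"twist":0,"claw":60},{"translation":[0,0,-0.8],"twist":0,"claw":60},{"translation":[0,0,-0.8],"twist":0,"claw":60},{"translation":[0,0,-0.8],"twist":0,"claw":60},{"translation":[0.7,-0.7,0],"twist":0,"claw":60},{"translation":[0.7,-0.7,0],"twist":0,"claw":60},{"translation":[0,-0.9,0],"twist":0,"claw":60},{"translation":[0,-0.9,0],"twist":0,"claw":60},{"translation":[0,-0.9,0],"twist":0,"claw":60},{"translation":[0,-0.9,0],"twist":0,"claw":60},{"translation":[0,-0.9,0],"twist":0,"claw":60},{"translation":[0,0,0],"twist":0,"claw":60},{"translation":[0,0,0],"twist":0,"claw":60}]'
python3 - <<'E'
from plant import r
import cv2
s=r.snapshot("scene")["img"][210:370,310:470,::-1];t=r.snapshot("top")["img"]
cv2.imwrite("pics/scene1.png",r.snapshot("scene")["img"][:,:,::-1]);cv2.imwrite("pics/top1.png",t[:,:,::-1])
cv2.imwrite("pics/a6.png",cv2.resize(cv2.hconcat([s,t[80:240,160:320,::-1]]),None,fx=2.5,fy=2.5,interpolation=3))
E
```

```text
clock: 14.83
tool_pos: [0.4505, 0.0262, 0.2941]
eef_rot: [0.002, 1.0, -0.0, -0.0]
contact_force: [0.4, 0.1, -0.5]
opening: 0.597
```

View pics/a6.png

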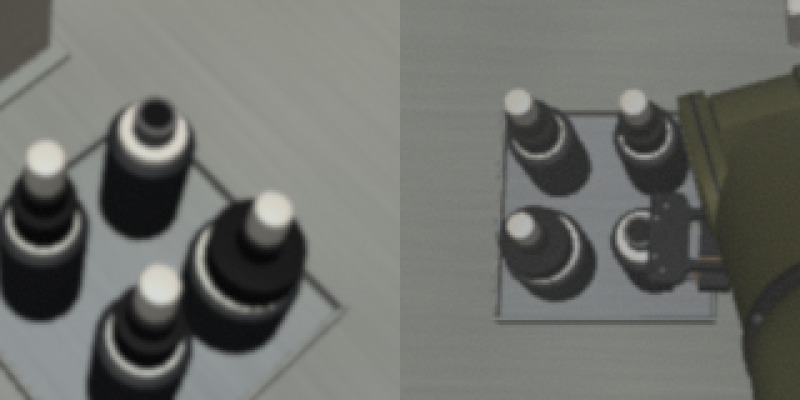

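```bash
python3 - <<'E'
from h import *
print(tri([("scene",[418.8,293.6]),("top",[207.6,168.8])]))
for z in (.184,.19):print(z,proj("scene",[.5075,.2645,z]),proj("top",[.5075,.2645,z]))
import cv2
for cam in("scene","top"):
    im=cv2.imread(f"pics/{cam}1.png"); big=cv2.resize(im.max(2),None,fx=4,fy=4,interpolation=3).astype(float); res=[]
    for tx in range(-12,13,2):
     for ty in range(-12,13,2):
      for z in(.09,.093,.096):
        a=np.array([np.sin(np.radians(tx)),np.sin(np.radians(ty)),1]);a/=np.linalg.norm(a)
        for dx in(-.002,0,.002):
         for dy in(-.002,0,.002):
          o=np.array([.5075+dx,.2645+dy,z]);k=np.zeros(big.shape,np.uint8)
          cv2.fillConvexPoly(k,cv2.convexHull((proj(cam,cyl(o,a,.013,.066,.094))*4+1.5).astype(np.float32)).astype(np.int32),255)
          m=sil(cam,o,a,.034);M=(m>0)&(k==0);d=(cv2.dilate(m,np.ones((21,21)))>0)&(m==0)&(k==0)
          y0,y1=(250*4,340*4) if cam=="scene" else (140*4,220*4)
          res.append((big[k>0].mean()-2*big[M].mean(),tx,ty,z,dx,dy))
    print(cam,sorted(res)[::-1][:6])
E
```

```text
(array([0.50845832, 0.26718685, 0.18311627]), array([-0.27142768, -0.07123356, -0.35519506,  0.19686523]))
0.184 [[417.86193169 291.7291479 ]] [[208.3084581  169.34228863]]
0.19 [[418.54681383 290.17369921]] [[207.75232633 168.72307518]]
scene [(np.float64(92.19900177761957), -6, -2, 0.09, -0.002, 0.002), (np.float64(91.80174473765501), -4, -2, 0.09, -0.002, 0.002), (np.float64(90.97418629880269), -8, -2, 0.09, 0, 0.002), (np.float64(90.73387550712584), -2, 0, 0.09, -0.002, 0.002), (np.float64(90.6532871035456), -8, -2, 0.09, -0.002, 0.002), (np.float64(90.42916000868797), 0, 0, 0.09, -0.002, 0.002)]
top [(np.float64(22.202927284903595), 2, 0, 0.093, -0.002, 0.002), (np.float64(22.08558208805121), 0, 0, 0.09, 0, 0.002), (np.float64(22.021781049616308), 2, 0, 0.096, -0.002, 0.002), (np.float64(21.564697047277704), 0, 0, 0.093, 0, 0.002), (np.float64(21.491784117861698), 2, 0, 0.09, -0.002, 0.002), (np.float64(21.166739317096997), 0, 0, 0.093, -0.002, 0.002)]
```

```bash
python3 -m jog '[{"translation":[-0.18,-0.87,0],"twist":0,"claw":55},{"translation":[-0.19,-0.87,0],"twist":0,"claw":55},{"translation":[-0.19,-0.87,0],"twist":0,"claw":55},{"translation":[-0.19,-0.87,0],"twist":0,"claw":55},{"translation":[-0.19,-0.87,0],"twist":0,"claw":55},{"translation":[-0.19,-0.87,0],"twist":0,"claw":55},{"translation":[0,0,0.8],"twist":0,"claw":55},{"translation":[0,0,0.8],"twist":0,"claw":55},{"translation":[0,0,0.8],"twist":0,"claw":55},{"translation":[0,0,0],"twist":0,"claw":55},{"translation":[0,0,0],"twist":0,"claw":55},{"translation":[0,0,0],"twist":0,"claw":55}]' 30
```

```text
clock: 15.98
tool_pos: [0.4975, -0.1791, 0.1996]
eef_rot: [-0.002, 1.0, -0.0, 0.001]
contact_force: [0.0, -1.1, 0.5]
opening: 0.548
```

```bash
python3 -m jog '[{"translation":[0.04,-0.12,0],"twist":0,"claw":55},{"translation":[0,0,0],"twist":0,"claw":55},{"translation":[0,0,0.4],"twist":0,"claw":55},{"translation":[0,0,0.4],"twist":0,"claw":55},{"translation":[0,0,0.3],"twist":0,"claw":55},{"translation":[0,0,0],"twist":0,"claw":55},{"translation":[0,0,0],"twist":0,"claw":55}]';python3 -m jog '[{"translation":[0,0,0],"twist":0,"claw":0},{"translation":[0,0,0],"twist":0,"claw":0},{"translation":[0,0,0],"twist":0,"claw":0},{"translation":[0,0,0],"twist":0,"claw":0},{"translation":[0,0,0],"twist":0,"claw":0},{"translation":[0,0,0],"twist":0,"claw":0}]' 30
```

```text
clock: 16.57
tool_pos: [0.4947, -0.1851, 0.1549]
eef_rot: [-0.001, 1.0, -0.0, 0.0]
contact_force: [0.2, -0.2, -0.3]
opening: 0.548
clock: 17.07
tool_pos: [0.4947, -0.1849, 0.1547]
eef_rot: [-0.001, 1.0, -0.0, 0.0]
contact_force: [-0.7, 0.0, 4.0]
opening: 0.284
```

Gripped. Pull along the peg, then rise and loosen to let it swing.

```bash
python3 -m jog '[{"translation":[0.154,0,-0.197],"twist":0,"claw":0},{"translation":[0.154,0,-0.197],"twist":0,"claw":0},{"translation":[0.154,0,-0.197],"twist":0,"claw":0},{"translation":[0.154,0,-0.197],"twist":0,"claw":0},{"translation":[0.154,0,-0.197],"twist":0,"claw":0},{"translation":[0.154,0,-0.197],"twist":0,"claw":0},{"translation":[0.154,0,-0.197],"twist":0,"claw":0},{"translation":[0,0,-0.3],"twist":0,"claw":0},{"translation":[0,0,-0.4],"twist":0,"claw":0},{"translation":[0,0,-0.4],"twist":0,"claw":0},{"translation":[0,0,0],"twist":0,"claw":0}]' 30
python3 -m jog '[{"translation":[0,0,0],"twist":0,"claw":0},{"translation":[0,0,0],"twist":0,"claw":0},{"translation":[0,0,0],"twist":0,"claw":0},{"translation":[0,0,0],"twist":0,"claw":0}]' 5
python3 c.py [1,0] .023
python3 - <<'E'
from plant import r
import cv2
s=r.snapshot("scene")["img"][50:230,180:360,::-1]
cv2.imwrite("pics/a7.png",cv2.resize(s,None,fx=2.5,fy=2.5,interpolation=3))
E
```

```text
clock: 17.98
tool_pos: [0.4525, -0.1854, 0.2562]
eef_rot: [-0.001, 1.0, -0.001, 0.003]
contact_force: [1.1, -0.6, -0.8]
opening: 0.282
clock: 18.32
tool_pos: [0.4507, -0.1847, 0.2525]
eef_rot: [-0.001, 1.0, 0.0, -0.001]
contact_force: [-0.4, -0.2, -1.6]
opening: 0.291
18.3167 [ 0.45070425 -0.18474891  0.25254675] [(-90.80208381247718, 30, 0.003000000000000001), (-89.42129518189753, 33, 0.003000000000000001), (-88.83116565960042, 30, 0.0), (-88.46585478726732, 30, 0.006)]
```

View pics/a7.png

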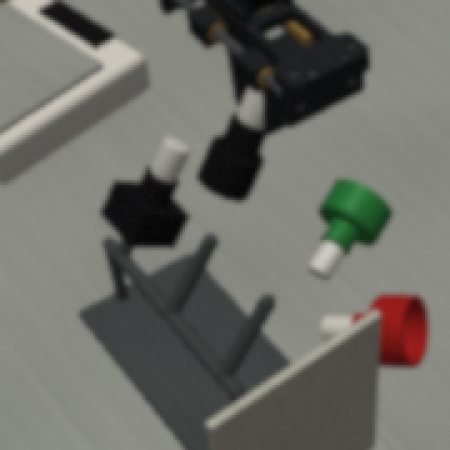

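```bash
python3 -m jog '[{"translation":[0.27,0.6,-0.1],"twist":0,"claw":0},{"translation":[0.27,0.65,-0.1],"twist":0,"claw":0},{"translation":[0.27,0.65,-0.1],"twist":0,"claw":0},{"translation":[0.27,0.65,-0.1],"twist":0,"claw":0},{"translation":[0.27,0.65,-0.1],"twist":0,"claw":0},{"translation":[0,0.65,0],"twist":0,"claw":0},{"translation":[0,0.65,0],"twist":0,"claw":0},{"translation":[0,0,0],"twist":0,"claw":0},{"translation":[0,0,0],"twist":0,"claw":0}]' 6; python3 c.py [1,0] .023
```

```text
clock: 19.17
tool_pos: [0.397, -0.0038, 0.2733]
eef_rot: [-0.003, 1.0, 0.0, -0.0]
contact_force: [-1.2, -0.8, -0.9]
opening: 0.291
19.1667 [ 0.39704576 -0.00376476  0.27333608] [(-95.46671463689157, 30, 0.003000000000000001), (-93.32317133683748, 30, 0.0), (-92.66623363122793, 33, 0.003000000000000001), (-92.53614211864321, 33, 0.0)]
```

```bash
python3 -m jog '[{"translation":[0,0,0.6],"twist":0,"claw":0},{"translation":[0,0,0.6],"twist":0,"claw":0},{"translation":[0,0,0.52],"twist":0,"claw":0},{"translation":[-0.15,0,0],"twist":0,"claw":0},{"translation":[-0.15,0,0],"twist":0,"claw":0},{"translation":[-0.15,0,0],"twist":0,"claw":0},{"translation":[-0.1,0,0],"twist":0,"claw":0},{"translation":[-0.1,0,0],"twist":0,"claw":0},{"translation":[-0.1,0,0],"twist":0,"claw":0},{"translation":[-0.1,0,0],"twist":0,"claw":0},{"translation":[-0.1,0,0],"twist":0,"claw":0},{"translation":[-0.1,0,0],"twist":0,"claw":0},{"translation":[-0.1,0,0],"twist":0,"claw":0},{"translation":[-0.1,0,0],"twist":0,"claw":0},{"translation":[0,0,0],"twist":0,"claw":0},{"translation":[0,0,0],"twist":0,"claw":0}]' 6; python3 c.py [1,0] .023
```

```text
clock: 20.55
tool_pos: [0.4474, -0.0048, 0.2046]
eef_rot: [-0.001, 1.0, 0.0, 0.0]
contact_force: [-0.1, -0.6, -1.2]
opening: 0.291
20.55 [ 0.44741359 -0.00484806  0.20458072] [(-63.69807213613008, 0, 0.006), (-62.82925630245608, 3, 0.003000000000000001), (-62.72490187554314, 3, 0.006), (-61.941892309024304, 0, 0.003000000000000001)]
```

```bash
python3 -m jog '[{"translation":[-0.05,0,0],"twist":0,"claw":0},{"translation":[-0.05,0,0],"twist":0,"claw":0},{"translation":[0,0,0],"twist":0,"claw":0},{"translation":[0,0,0],"twist":0,"claw":0}]'; python3 c.py [1,0] .023
```

```text
clock: 20.93
tool_pos: [0.4509, -0.0049, 0.2046]
eef_rot: [-0.001, 1.0, 0.0, -0.0]
contact_force: [-1.2, -0.2, -0.4]
opening: 0.289
20.9333 [ 0.45092891 -0.00494937  0.20456232] [(-64.0577916224257, -3, 0.006), (-62.79934237947683, -3, 0.003000000000000001), (-62.36937732785789, 0, 0.003000000000000001), (-62.30609952791593, 0, 0.006)]
```

```bash
python3 -m jog '[{"translation":[0.25,0,0],"twist":0,"claw":0},{"translation":[0,0,-0.6],"twist":0,"claw":0},{"translation":[0,0.4,-0.6],"twist":0,"claw":0},{"translation":[0,0.8,-0.1],"twist":0,"claw":0},{"translation":[0,0.8,0],"twist":0,"claw":0},{"translation":[0,0.8,0],"twist":0,"claw":0},{"translation":[0,0.8,0],"twist":0,"claw":0},{"translation":[-0.5,0.54,0],"twist":0,"claw":0},{"translation":[-0.6,0,0],"twist":0,"claw":0},{"translation":[-0.6,0,0],"twist":0,"claw":0},{"translation":[0,0,0],"twist":0,"claw":0},{"translation":[0,0,0],"twist":0,"claw":0}]' 40; python3 c.py [1,0] .023
python3 - <<'E'
from plant import r
import cv2
s=r.snapshot("scene")["img"][170:330,300:460,::-1]
cv2.imwrite("pics/a8.png",cv2.resize(s,None,fx=3,fy=3,interpolation=3))
E
```

```text
clock: 21.98
tool_pos: [0.5097, 0.1607, 0.2563]
eef_rot: [-0.0, 1.0, 0.0, 0.0]
contact_force: [-0.9, -0.3, -0.4]
opening: 0.286
21.9833 [0.50973749 0.16068446 0.25633248] [(-71.21297129751265, 0, 0.006), (-70.20096586971587, 0, 0.003000000000000001), (-68.3848602596157, 0, 0.0), (-66.05703919005512, -3, 0.006)]
```

View pics/a8.png

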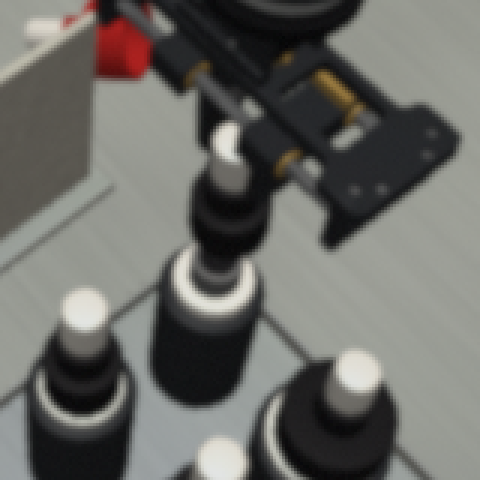

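```bash
python3 -m jog '[{"translation":[0,0,0.3],"twist":0,"claw":0},{"translation":[0,0,0.2],"twist":0,"claw":0},{"translation":[0,0,0.15],"twist":0,"claw":0},{"translation":[0,0,0.15],"twist":0,"claw":0},{"translation":[0,0,0.15],"twist":0,"claw":0},{"translation":[0,0,0.15],"twist":0,"claw":0},{"translation":[0,0,0],"twist":0,"claw":0},{"translation":[0,0,0],"twist":0,"claw":0}]' 50
python3 -m jog '[{"translation":[0,0,0.1],"twist":0,"claw":0},{"translation":[0,0,0.1],"twist":0,"claw":0},{"translation":[0,0,0],"twist":0,"claw":0},{"translation":[0,0,0],"twist":0,"claw":0}]'
```

```text
clock: 22.75
tool_pos: [0.5088, 0.1606, 0.2123]
eef_rot: [-0.001, 1.0, -0.0, -0.0]
contact_force: [-0.4, -0.6, -0.6]
opening: 0.28
clock: 23.08
tool_pos: [0.5088, 0.1607, 0.2044]
eef_rot: [-0.001, 1.0, -0.0, -0.0]
contact_force: [0.4, -0.4, -0.9]
opening: 0.285
```

```bash
for i in 1 2 3 4; do python3 -m jog '[{"translation":[0,0,0.04],"twist":0,"claw":0},{"translation":[0,0,0.04],"twist":0,"claw":0},{"translation":[0,0,0],"twist":0,"claw":0},{"translation":[0,0,0],"twist":0,"claw":0}]' | egrep "pos|force"; done
```

```text
tool_pos: [0.5088, 0.1608, 0.2014]
contact_force: [0.9, -0.7, -1.4]
tool_pos: [0.5089, 0.1608, 0.1986]
contact_force: [-0.3, -0.1, 3.1]
tool_pos: [0.5089, 0.1608, 0.1953]
contact_force: [-0.7, -0.6, 4.1]
tool_pos: [0.5093, 0.1611, 0.194]
contact_force: [-4.0, -1.4, 20.1]
```

```bash
python3 -m jog '[{"translation":[0,0,0.05],"twist":0,"claw":0},{"translation":[0,0,0.05],"twist":0,"claw":0},{"translation":[0,0,0],"twist":0,"claw":0},{"translation":[0,0,0],"twist":0,"claw":0}]' | egrep "pos|force"; python3 -m jog '[{"translation":[0,0,0],"twist":0,"claw":60},{"translation":[0,0,0],"twist":0,"claw":60},{"translation":[0,0,0],"twist":0,"claw":60},{"translation":[0,0,0],"twist":0,"claw":60},{"translation":[0,0,-0.5],"twist":0,"claw":60},{"translation":[0,0,-0.8],"twist":0,"claw":60},{"translation":[0,0,-0.8],"twist":0,"claw":60},{"translation":[0,0,-0.8],"twist":0,"claw":60},{"translation":[0.7,-0.7,0],"twist":0,"claw":60},{"translation":[0.7,-0.7,0],"twist":0,"claw":60},{"translation":[0,-0.9,0],"twist":0,"claw":60},{"translation":[0,-0.9,0],"twist":0,"claw":60},{"translation":[0,-0.9,0],"twist":0,"claw":60},{"translation":[0,-0.9,0],"twist":0,"claw":60},{"translation":[0,-0.9,0],"twist":0,"claw":60},{"translation":[0,0,0],"twist":0,"claw":60},{"translation":[0,0,0],"twist":0,"claw":60}]'
python3 - <<'E'
from plant import r
import cv2
s=r.snapshot("scene")["img"][210:370,310:470,::-1];t=r.snapshot("top")["img"]
cv2.imwrite("pics/a9.png",cv2.resize(cv2.hconcat([s,t[80:240,160:320,::-1]]),None,fx=2.5,fy=2.5,interpolation=3))
E
```

```text
tool_pos: [0.5103, 0.1618, 0.1932]
contact_force: [-9.7, -3.0, 45.4]
clock: 26.17
tool_pos: [0.4528, -0.0776, 0.3035]
eef_rot: [0.002, 1.0, -0.0, -0.0]
contact_force: [-0.4, -0.6, -0.2]
opening: 0.599
```

View pics/a9.png

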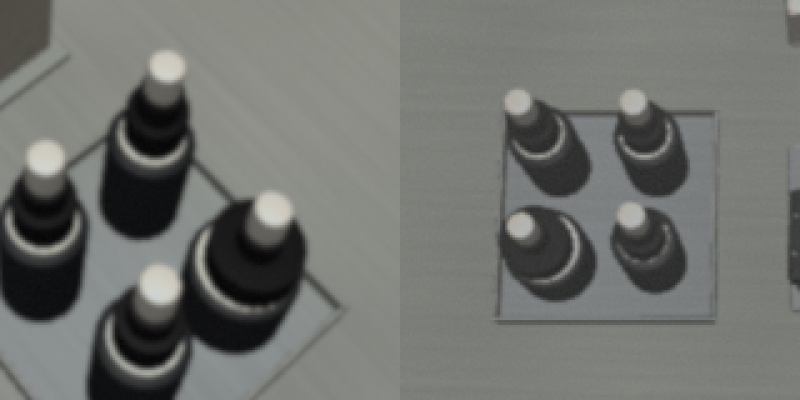

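```bash
python3 - <<'E'
from h import *
from plant import r
import cv2
np.set_printoptions(precision=4,suppress=True)
print(tri([("scene",[377.2,236.4]),("top",[252.4,165.6])]))
I={c:r.snapshot(c)["img"] for c in("scene","top")}
cv2.imwrite("pics/z.png",I["scene"][...,::-1])
out=[]
for c,off in(("scene",(310,210)),("top",(160,80))):
    im=cv2.resize(I[c][off[1]:off[1]+160,off[0]:off[0]+160,::-1],None,fx=5,fy=5,interpolation=3)
    for x,y,zt,rs in((.5075,.2645,.118,.034),(.51,.1605,.158,.023)):
        o=np.array([x,y,zt-.028])
        for rr,z,col in((rs,0,(0,255,0)),(rs,.036,(0,255,0)),(.013,.06,(0,0,255)),(.013,.094,(0,0,255)),(rs+.002,0,(255,255,0))):
            p=(proj(c,cyl(o,[0,0,1],rr,z,z)[:48])-off+.5)*5-.5
            cv2.polylines(im,[p.astype(np.int32)],True,col,1)
    out.append(im[150:700,:550] if c=="scene" and 0 else im)
cv2.imwrite("pics/a10.png",cv2.resize(cv2.hconcat(out),(800,400),interpolation=cv2.INTER_AREA) if 0 else out[0][:600])
E
```

```text
(array([0.5087, 0.1603, 0.2212]), array([-0.5679, -0.152 , -0.6596,  0.4379]))
```

View pics/a10.png

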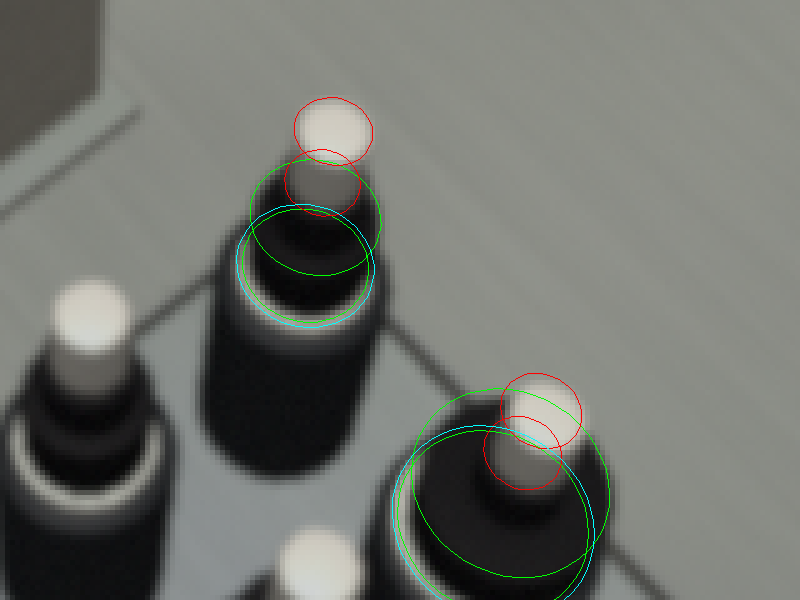

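```bash
python3 -c "
from plant import r
print(r.finish_job())"
```

```text
the job is handed in; nothing more can be done
None
```

I fitted both round caps and handed the job in at about 26 s. The wide cap is on the jar and the narrow one on the bottle. No verdict was reported, and I could not read the sealing rings' travel directly.

I took each cap by its knob, drew it off along its peg, and stood it upright by pushing the skirt against the end of the splash guard at about 6 N grip. I then lowered it over the neck and pressed.

| Check | Wide cap on jar | Narrow cap on bottle |
|---|---|---|
| Press | about 6 mm of ring travel, then a hard stop at 51 N | about 6 mm of ring travel, then a hard stop at 45 N |
| Knob height measured, and expected when home | 183 mm, 184 mm | 221 mm, 224 mm |
| Sideways offset from my estimate of the neck | about 2.5–3 mm, mostly towards +y | about 1 mm |

- **Jar:** the offset is about all the play the skirt has on the neck, and inside the 4 mm limit. The skirt and knob are shifted together, so it looks upright to about 1 degree.
- **Bottle:** the two height checks disagreed. Triangulating the knob put the cap about 3 mm low, outside the 2 mm limit, but that measurement fitted less well. An overlay of the expected home position matched the picture, so I went by that.
- **Other items:** the closed bottles look unmoved. I never touched the square cap, and it still looked in place in the last picture that showed it, but I did not measure it. The gripper is empty and clear of everything.

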